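Clean the dough scraper and hold it ready over the cheese

TASK

Take the dough scraper out of its wooden stand and lower its blade into the slot of the white blade cleaner as far as the black line on the blade, pausing there a moment without going down to the bottom of the slot. Then lift it out, carry it over the row of jars and bring it upright over the cheese, blade edge centred along the scored line and about a centimetre above it, touching nothing. Finish there, still holding the scraper in the gripper; disturb neither the jars nor the cheese.

Things in the scene. Friction and masses are not known exactly. Their poses are not given: they have to be found in the camera images.
- scraper: dough scraper, upright: steel blade 90 mm wide (y), 3 mm thick (x), black line across both faces 25 mm above its edge; blue bar handle on top, 24 (x) x 92 (y) mm, 62 to 88 mm above the edge. Origin: middle of the lower edge, z up. 0.08 to 0.17 kg. Starts loose in the stand's slot, edge on the slot's floor, 12 mm above the worktop, leaning up to 3 degrees
- scraper_edge (a point): the middle of the blade's lower edge (the scraper's origin)
- stand: fixed brown wooden block 54 (x) x 130 (y) x 46 mm high in which the scraper stands; slot along y, 98 mm long, 4.6 mm wide, 34 mm deep. Origin under its centre
- cleaner: fixed blade cleaner: white plastic block with green ends and black rubber lips beside its slot, 56 (x) x 134 (y) x 46 mm high. Origin under its centre. The open slot runs along y through the middle: 98 mm long, 9 mm wide, 42 mm deep, with a 3 mm chamfer at the mouth
- cleaner_slot (a point): centre of the cleaner's slot mouth, on the top face (46 mm above its base); y along the slot, z up
- jar_tray: fixed wooden tray 300 (x) x 72 (y) x 22 mm high holding a row of four loose jars along its x, which stands between the stand and cleaner on the left and the board on the right. Origin under its centre; the tallest jar reaches 109 mm above the worktop
- jar_a: loose green-labelled spice jar with black cap, 45 mm across, 105 mm high, in the tray; origin under its centre
- jar_b: loose green-and-orange-labelled spice jar with black cap, 44 mm across, 105 mm high, in the tray; origin under its centre
- tin: loose food tin, 57 mm across, 72 mm high, in the tray; origin under its centre
- dropper: loose brown dropper bottle, 33 mm across, 102 mm high, in the tray; origin under its centre
- board: fixed pink chopping board, 165 x 235 x 8 mm, its long side roughly along the world x; the cheese lies on it. Origin under its centre
- cheese: loose yellow block of cheese, 130 (x) x 74 (y) x 38 mm high, about 0.35 kg, lying on the board, its top 46 mm above the worktop. Origin under its centre. A dark line is scored across its top, along y, 18 mm to the +x side of the middle
- cut_line (a point): middle of the scored line, on the top face of the cheese; y along the line, z up
Mind the look-alikes: they are no part of the job. What is shaped like the dropper but red is not meant.

How it is judged:
By the outcome, as a careful person would: the job done as asked, in the order asked, and still so for the second after the job is handed in, while the arm keeps its last pose, push and grip.
It also fails if it takes over 46 s, if anything falls off the work surface, if the arm or the gripper's body presses on something with over 40 N, if the wrist force passes 120 N, or if a joint passes its speed limit or range.

ROBOT

A 6-joint arm with a two-finger parallel gripper is mounted at the origin on a cart in front of the work surface, level with it; the furniture and walls round the work are solid. World frame = base frame: x ahead of the robot, y to its left, z up, the work surface at z = 0. Lengths are in m, angles in rad, forces in N, time in s.
With the tool pointing down it reaches from about 0.275 to 0.825 m from the base axis. Payload 5.2 kg.
Tool frame: the origin (TCP) lies midway between the tips of the shut fingers; the grasp point (between the pads) lies 19 mm behind it (r.hold_point_z is the distance from the TCP to the grasp point, in m); z points along the fingers, y is the line along which they close (so a half turn about z gives the same grasp; the last joint's range is limited). The gripper opens to 93 mm and grips with 3 to 60 N. Pads are 15 mm wide; open, the fingers measure 128 mm over their backs; the gripper's body (75 mm by 188 mm) begins 65 mm behind the grasp point.
Start: joints at [-1.465, 0.259, 1.535, -0, 1.348, -0.203], TCP at [0.167, -0.524, 0.219] pointing down, gripper open.
Joint ranges: [-3.14, 3.14], [-0.91, 2.08], [0.19, 2.58], [-1.22, 4.36], [0.22, 2.71], [-3.12, 3.12]. Speed limits (rad/s): [2.57, 2.57, 3.14, 3.14, 3.14, 3.14].

INTERFACE

Orientations are given as a 3x3 rotation matrix whose columns are the frame's x, y, z axes.
In Python, from rig import r gives the robot as it stands.
- The arm moves only by the shell command python3 -m inch 'ROWS'. ROWS is a JSON object whose one key "moves" holds a list of rows, each an object of numbers: "dx", "dy", "dz": the shift along the tool's x, y, z in units of 50 mm (1.0 is 50 mm); "roll": the turn about the tool's z in units of 5 degrees (1.0 is 5 degrees); "claw": the closure, from 0 (fully open) to 1 (shut). A call has 1 to 5 rows; each row is the pose to reach, as a shift and turn from the pose commanded when the call began, along the tool's axes at that moment; what a row does not reach only later rows make up. A row lasts 1/8 s, in which the tool goes at most 62.5 mm and 10.7 degrees, less where a joint would pass 70% of its speed; a pose out of reach is approached as far as the arm can. A call with a gripper value outside its range is refused whole. The fingers move at their own pace and stop on an object; the grip force is fixed at half the most. Time passes only in rows, so rows that repeat a pose let the fingers close. It gives the time, the measured TCP pose, the force, the opening and the grip force at its end, in the units of the state.
- r.get_state(): the state, without advancing time (a new reading comes with each control period).
- r.get_image(name): name is "scene" or "top"; returns (picture, depth): 400x640x3 uint8, red, green, blue; 400x640 float32, m along the optical axis (not along the pixel's ray), 0 where there is no reading.
- r.camera_model(name): a dict with "fx", "fy", "cx", "cy" (pixels), "rvec" (rotation vector, rad) and "tvec" (3), from world to camera coordinates, as OpenCV has them. Camera axes: x right, y down, z forward; pixel columns grow to the right and rows downward; lengths in m; the calibration is good to about 2 mm. A picture is of the moment at which its call begins. camera_model takes no time and is no camera call.
- r.close_job(): hands the job in; it is judged then, once.
The state is a dict: "time": time; "qpos": joint angles; "dq": joint speeds; "joint_torque": joint torques, N m; "ee_pos": TCP position; "tool_rot": TCP orientation; "ft_force": force on the tool from outside, world axes, zero at the start; "torque": the same for the moment, N m; "opening": finger opening in m; "grasp_force": force on a finger pad.
Only numpy, scipy, OpenCV 4.12 (cv2) and the standard library are available. Lean on these libraries where they do the work, as an engineer would, in place of code of your own. Each camera call takes 0.05 s, during which the arm holds its last target. There are 200 camera calls.

## Working session

There is one attempt and no reset: what is moved stays moved. The work goes in short steps, Python scripts to look and compute and a shell command to move; the robot and the scene stay as the last step left them, time stands still between calls to the robot, and variables do not carry over. Pictures are saved under pics/ and viewed, at most 10 in all, crops included, and the job is handed in when it is done.

```bash
mkdir -p pics; python3 - <<'E'
from rig import r
import cv2,numpy as np
for n in("scene","top"):
    im,d=r.get_image(n); cv2.imwrite(f"pics/{n}0.png",im[:,:,::-1]); np.savez(f"{n}0.npz",im=im,d=d)
    c=r.camera_model(n); print(n,c); R=cv2.Rodrigues(np.array(c['rvec']))[0]; print(-R.T@np.array(c['tvec']).ravel())
s=r.get_state(); print(s['tool_rot'],s['ee_pos'],s['time'],r.hold_point_z,s['opening'],s['ft_force'])
E
```

```text
scene {'fx': 372.4197713117429, 'fy': 372.4197713117429, 'cx': 324.14661044418006, 'cy': 192.18837479736226, 'rvec': array([ 0.74975538, -2.57280362,  1.15783718]), 'tvec': array([0.37545686, 0.23383225, 0.69029632])}
[0.12833842 0.50756738 0.63091917]
top {'fx': 423.87953275397217, 'fy': 423.87953275397217, 'cx': 322.3131148680575, 'cy': 194.16782616792943, 'rvec': array([ 2.19056831, -2.16824614,  0.13895204]), 'tvec': array([-0.04378759,  0.47551913,  0.8627951 ])}
[ 0.38410582 -0.01821175  0.9080651 ]
[[ 9.52703874e-01  3.03900141e-01 -1.79102075e-04]
 [ 3.03900037e-01 -9.52702616e-01  1.57885478e-03]
 [ 3.09183175e-04 -1.55861019e-03 -9.99998738e-01]] [ 0.16711993 -0.52351018  0.21791918] 0.1 0.0188 0.09312418750639168 [ 0.09405207  0.16598537 -0.1999416 ]
```

View pics/scene0.png

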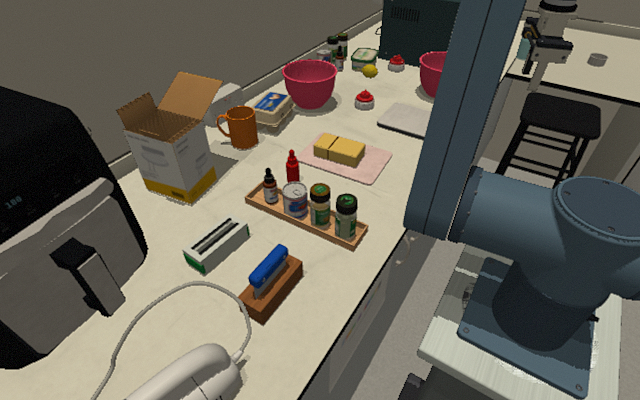

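View pics/top0.png

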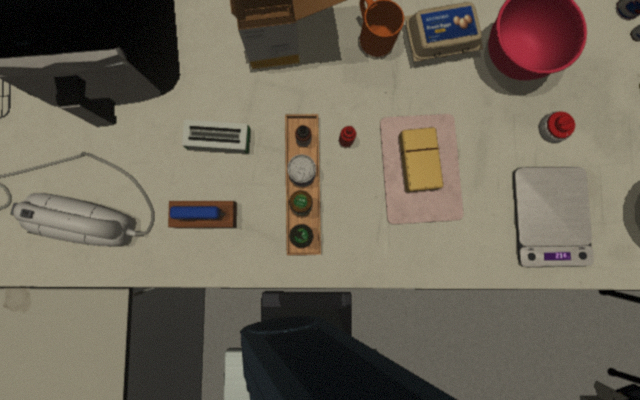

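The top view shows the blue handle at (195,213) in the brown stand. The white cleaner is at (217,136), and the tray with jars at x≈302. The red dropper look-alike is at (347,136), and the cheese at (421,160) with its line near row 150.

Things that could be taken for the scraper or its targets:
- **Scraper:** blue handle (195,213). The blue on the egg box (448,28) is a different thing.
- **Stand or cleaner:** brown stand (202,214), white cleaner (217,136) and wooden tray (302,185).
- **Board or cheese:** pink board with yellow cheese (421,160), and the grey scale (552,215).
- **Dropper:** brown (303,133), and the red one (347,136), which is not meant.

I choose the blue bar in the brown block, the white cleaner and the yellow cheese. I'll check that in one crop.

```bash
cat > h.py <<'E'
import cv2,numpy as np
from rig import r
class Cam:
    def __init__(s,n):
        c=r.camera_model(n); s.K=np.array([[c['fx'],0,c['cx']],[0,c['fy'],c['cy']],[0,0,1]])
        s.rv=np.array(c['rvec']);s.t=np.array(c['tvec']).ravel(); s.R=cv2.Rodrigues(s.rv)[0]; s.C=-s.R.T@s.t
    def plane(s,uv,z):
        uv=np.atleast_2d(np.asarray(uv,float)); d=np.c_[uv,np.ones(len(uv))]@np.linalg.inv(s.K).T@s.R
        return s.C+d*((z-s.C[2])/d[:,2])[:,None]
    def proj(s,P): return cv2.projectPoints(np.asarray(P,float).reshape(-1,3),s.rv,s.t,s.K,None)[0][:,0]
    def cloud(s,d):
        v,u=np.indices(d.shape); p=np.stack([(u-s.K[0,2])/s.K[0,0]*d,(v-s.K[1,2])/s.K[1,1]*d,d],-1)
        return (p-s.t)@s.R
def mask(im,lo,hi,box):
    h=cv2.cvtColor(im,cv2.COLOR_RGB2HSV); m=cv2.inRange(h,np.array(lo),np.array(hi)); o=np.zeros_like(m)
    x0,y0,x1,y1=box; o[y0:y1,x0:x1]=m[y0:y1,x0:x1]; return o
def rect(P):
    (c,s,a)=cv2.minAreaRect((P[:,:2]*1000).astype(np.float32)); return np.round(c,1),np.round(s,1),round(a,1)
E
cat > m.py <<'E'
from h import *
T=Cam("top"); f=np.load("top0.npz"); im,d=f['im'],f['d']; X=T.cloud(d)
boxes=dict(handle=((100,120,40),(130,255,255),(150,190,245,240)),stand=((3,80,30),(20,255,255),(150,190,245,240)),
 cleaner=((0,0,0),(180,255,255),(170,105,260,165)),cheese=((18,100,60),(35,255,255),(380,110,465,210)),tray=((5,60,60),(25,255,255),(280,105,325,265)))
for k,(lo,hi,b) in boxes.items():
    m=mask(im,lo,hi,b)>0
    x0,y0,x1,y1=b
    if k=='cleaner': m&=(X[...,2]>.03)
    print(k,m.sum(),"z pct",np.round(np.percentile(X[m][:,2],[10,50,90]),4))
    zt=dict(handle=.1,stand=.046,cleaner=.046,cheese=.046,tray=.022)[k]
    if k in('stand','cheese','cleaner','tray'):
        m&=abs(X[...,2]-zt)<.008
    if k=='handle': m&=X[...,2]>.085
    c=max(cv2.findContours(m.astype(np.uint8),0,1)[0],key=cv2.contourArea)[:,0]
    print("  plane",rect(T.plane(c,zt)), " px",cv2.minAreaRect(c))
    print("  cloud",rect(X[m]))
m=np.vstack([cv2.resize(im[185:245,150:260],(770,420),interpolation=2)[:,:,::-1]])
a=cv2.resize(im[105:245,150:260],None,fx=4,fy=4,interpolation=2); b=cv2.resize(im[105:245,375:465],None,fx=4,fy=4,interpolation=2)
cv2.imwrite("pics/crop1.png",np.hstack([a,b])[:,:,::-1])
E
python3 m.py
```

```text
handle 517 z pct [0.0965 0.0984 0.1008]
  plane (array([430.4, 206.5]), array([20.9, 88.5]), 0.6)  px ((193.5, 212.5), (11.0, 47.0), 90.0)
  cloud (array([430.7, 207.7]), array([21.1, 89.4]), 0.6)
stand 1134 z pct [0.0421 0.0449 0.0469]
  plane (array([430.7, 207.1]), array([ 52.7, 130.9]), 0.6)  px ((200.49996948242188, 214.0), (64.99998474121094, 25.999996185302734), -0.0)
  cloud (array([430.9, 207.9]), array([ 53., 131.]), 0.6)
cleaner 1651 z pct [0.0398 0.0449 0.0476]
  plane (array([594.4, 184.6]), array([131.2,  55.7]), 87.0)  px ((214.61293029785156, 134.77789306640625), (64.27180480957031, 26.533178329467773), 3.7517290115356445)
  cloud (array([595.4, 185.6]), array([130.9,  55.3]), 86.6)
cheese 2231 z pct [0.0413 0.0443 0.0464]
  plane (array([ 550.1, -244.1]), array([129. ,  73.9]), 6.0)  px ((421.7730407714844, 158.82080078125), (61.51691436767578, 35.4613151550293), 83.2901611328125)
  cloud (array([ 550.9, -245.5]), array([129.6,  74. ]), 5.8)
tray 3447 z pct [0.0007 0.0037 0.0247]
  plane (array([499. ,   3.1]), array([299.1,  71.8]), 1.7)  px ((302.5341491699219, 184.43563842773438), (141.0137176513672, 34.33488845825195), 89.33380126953125)
  cloud (array([499.4,   3.2]), array([300.2,  72. ]), 1.6)
```

View pics/crop1.png

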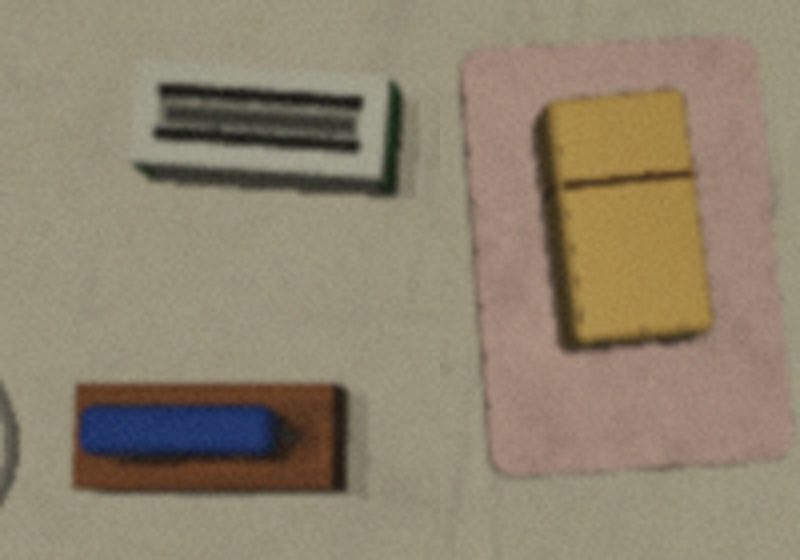

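The crop confirms the blue scraper in the brown stand, the cleaner with two black lips beside a grey slot, and the cheese with its dark line at crop (565..690, 185..174). Next I'll refine the yaws and cross-check them with the scene camera.

```bash
cat > m2.py <<'E'
from h import *
def fitl(P):
    vx,vy,x,y=cv2.fitLine((P[:,:2]*1000).astype(np.float32),cv2.DIST_HUBER,0,.01,.01).ravel()
    if vy<0:vx,vy=-vx,-vy
    return "ctr",np.round(((P[:,:2].max(0)+P[:,:2].min(0))*500),1),"mean",np.round([x,y],1),"yaw(y-axis)",round(np.degrees(np.arctan2(-vx,vy)),2)
for n in("top","scene"):
    T=Cam(n); f=np.load(n+"0.npz"); im,d=f['im'],f['d']; X=T.cloud(d); g=cv2.cvtColor(im,cv2.COLOR_RGB2GRAY)
    P=np.zeros(d.shape+(3,)); v,u=np.indices(d.shape); P=T.plane(np.c_[u.ravel(),v.ravel()],.046).reshape(P.shape)
    def near(c,dx,dy): return (abs(P[...,0]-c[0])<dx)&(abs(P[...,1]-c[1])<dy)&(d>0)
    # scored line: darkest pixel per y-bin near the expected place
    reg=near((.568,-.242),.025,.034)&(abs(X[...,2]-.046)<.012)
    L=[]
    for b in np.arange(-.272,-.212,.002):
        m=reg&(abs(P[...,1]-b)<.001)
        if m.sum()>5:
            w=np.clip(np.median(g[m])-12-g[m].astype(float),0,None)
            if w.sum()>0: L.append((P[m]*w[:,None]).sum(0)/w.sum())
    print(n,"cutline",len(L),fitl(np.array(L)))
    m=near((.595,.185),.02,.06)&(g<55); print("  lips",m.sum(),fitl(P[m]),rect(P[m]))
    m=(X[...,2]>.036)&near((.595,.185),.05,.09)
    c=max(cv2.findContours(m.astype(np.uint8),0,1)[0],key=cv2.contourArea)[:,0]; print("  cleaner top+",rect(T.plane(c,.046)))
    ch=mask(im,(18,100,60),(35,255,255),(0,0,640,400))>0
    m=ch&near((.55,-.244),.1,.07)&(X[...,2]>.042); print("  cheese",rect(X[m]),np.median(X[m][:,2]))
    h=mask(im,(100,120,40),(130,255,255),(0,0,640,400))>0
    m=h&(X[...,2]>.05)&(abs(X[...,0]-.43)<.1)&(abs(X[...,1]-.207)<.1); print("  handle",rect(X[m]),rect(X[m&(X[...,2]>.095)]),np.percentile(X[m][:,2],[1,50,99]))
E
python3 m2.py
cat > go.py <<'E'
import sys,numpy as np
from rig import r
x,y,z,psi=map(float,sys.argv[1:5])   # target TCP xyz in mm, scraper yaw deg
s=r.get_state(); R=np.array(s['tool_rot']); p=np.array(s['ee_pos'])*1000
dl=R.T@(np.array([x,y,z])-p)/50
cur=np.degrees(np.arctan2(R[1,0],R[0,0]))-90
dr=-((psi-cur+180)%360-180)/5
print("t",round(s['time'],2),"tcp",p.round(1),"yaw",cur.round(2),"tilt",np.degrees(R[:2,2]).round(2),"F",np.round(s['ft_force'],1),"op",round(s['opening'],4),"g",round(s['grasp_force'],1))
print("dx dy dz",dl.round(3),"roll",round(dr,3),"mm",round(np.linalg.norm(dl)*50))
E
python3 go.py 430.7 207 170 0.6
```

```text
top cutline 31 ('ctr', array([ 567.8, -241.9]), 'mean', array([ 570., -246.], dtype=float32), 'yaw(y-axis)', np.float32(6.45))
  lips 236 ('ctr', array([595.9, 186. ]), 'mean', array([595.1, 186.7], dtype=float32), 'yaw(y-axis)', np.float32(-3.03)) (array([595.8, 186.1]), array([101.1,  26.7]), 86.8)
  cleaner top+ (array([594.1, 184. ]), array([132.6,  56.2]), 86.6)
  cheese (array([ 551.2, -245.3]), array([128.7,  72.6]), 6.1) 0.044556162851528795
  handle (array([430.7, 207.7]), array([21.1, 89.4]), 0.6) (array([430.7, 207.5]), array([21., 89.]), 0.6) [0.09461187 0.09839357 0.10241655]
scene cutline 27 ('ctr', array([ 568.3, -241.9]), 'mean', array([ 567.6, -239.4], dtype=float32), 'yaw(y-axis)', np.float32(6.66))
  lips 195 ('ctr', array([595.5, 186.3]), 'mean', array([587.4, 189.1], dtype=float32), 'yaw(y-axis)', np.float32(-3.47)) (array([595.5, 186.4]), array([103.2,  27.6]), 86.7)
  cleaner top+ (array([589.7, 189.7]), array([134.7,  62.3]), 86.7)
  cheese (array([ 548.4, -242.6]), array([128.7,  76.4]), 7.2) 0.04461498195715942
  handle (array([429. , 210.9]), array([23.9, 89.8]), 0.8) (array([429.5, 210.7]), array([23.1, 89.4]), 1.2) [0.08113932 0.09827658 0.10106098]
t 0.1 tcp [ 167.1 -523.5  217.9] yaw -72.31 tilt [-0.01  0.09] F [ 0.1  0.2 -0.2] op 0.0931 g 0.0
dx dy dz [  9.462 -12.316   0.981] roll -14.582 mm 778
```

Both views agree:
- **Cleaner slot:** (595.5,186), yaw −3.2°
- **Cut line:** (568.6,−242.5), yaw 6.4°
- **Handle:** (430.3,208), yaw 0.6°

Now I'll approach the handle.

```bash
python3 -m inch '{"moves":[{"dx":9.46,"dy":-12.32,"dz":0,"roll":-14.58,"claw":0},{"dx":9.46,"dy":-12.32,"dz":0,"roll":-14.58,"claw":0},{"dx":9.46,"dy":-12.32,"dz":0,"roll":-14.58,"claw":0},{"dx":9.46,"dy":-12.32,"dz":0,"roll":-14.58,"claw":0},{"dx":9.46,"dy":-12.32,"dz":0,"roll":-14.58,"claw":0}]}'; python3 go.py 430.5 208 170 0.6
```

```text
time: 0.72
ee_pos: [0.2733, -0.228, 0.2184]
tool_rot: [[0.314, 0.949, 0.0], [0.949, -0.314, 0.0], [0.0, 0.0, -1.0]]
ft_force: [0.8, -0.2, 0.6]
opening: 0.093
grasp_force: 0.0
t 0.72 tcp [ 273.3 -228.   218.4] yaw -18.29 tilt [0.02 0.02] F [ 0.8 -0.2  0.6] op 0.093 g 0.0
dx dy dz [9.265 0.248 0.972] roll -3.779 mm 466
```

```bash
python3 -m inch '{"moves":[{"dx":9.2,"dy":0.25,"dz":0,"roll":-3.7,"claw":0},{"dx":9.2,"dy":0.25,"dz":0,"roll":-3.7,"claw":0},{"dx":9.2,"dy":0.25,"dz":0,"roll":-3.7,"claw":0},{"dx":9.2,"dy":0.25,"dz":0,"roll":-3.7,"claw":0},{"dx":9.2,"dy":0.25,"dz":0,"roll":-3.7,"claw":0}]}'; python3 go.py 430.5 208 170 0.6
```

```text
time: 1.35
ee_pos: [0.381, 0.0655, 0.2188]
tool_rot: [[0.001, 1.0, 0.001], [1.0, -0.001, -0.0], [-0.0, 0.001, -1.0]]
ft_force: [0.7, -1.3, 0.4]
opening: 0.0929
grasp_force: 0.0
t 1.35 tcp [381.   65.5 218.8] yaw -0.08 tilt [ 0.05 -0.02] F [ 0.7 -1.3  0.4] op 0.0929 g 0.0
dx dy dz [2.852 0.984 0.975] roll -0.137 mm 159
```

```bash
python3 -m inch '{"moves":[{"dx":2.85,"dy":0.98,"dz":0,"roll":-0.13,"claw":0},{"dx":2.85,"dy":0.98,"dz":0,"roll":-0.13,"claw":0},{"dx":2.85,"dy":0.98,"dz":0.5,"roll":-0.13,"claw":0},{"dx":2.85,"dy":0.98,"dz":0.9,"roll":-0.13,"claw":0},{"dx":2.85,"dy":0.98,"dz":0.9,"roll":-0.13,"claw":0}]}'; python3 go.py 430.5 208 69 0.6
```

```text
time: 1.98
ee_pos: [0.4284, 0.2059, 0.1719]
tool_rot: [[-0.011, 1.0, -0.004], [1.0, 0.011, -0.001], [-0.001, -0.004, -1.0]]
ft_force: [-0.2, 0.1, -0.2]
opening: 0.0932
grasp_force: 0.0
t 1.98 tcp [428.4 205.9 171.9] yaw 0.62 tilt [-0.26 -0.06] F [-0.2  0.1 -0.2] op 0.0932 g 0.0
dx dy dz [0.044 0.051 2.058] roll 0.004 mm 103
```

```bash
python3 -m inch '{"moves":[{"dx":0.02,"dy":0.03,"dz":1.0},{"dx":0.02,"dy":0.03,"dz":1.6},{"dx":0.02,"dy":0.03,"dz":2.05},{"dx":0.02,"dy":0.03,"dz":2.05},{"dx":0.02,"dy":0.03,"dz":2.05}]}'; python3 go.py 430.5 208 69 0.6
```

```text
t 1.98 tcp [428.4 205.9 171.9] yaw 0.62 tilt [-0.26 -0.06] F [-0.2  0.1 -0.2] op 0.0932 g 0.0
dx dy dz [0.044 0.051 2.058] roll 0.004 mm 103validation failed for argument at $.mo...
```

Claw is needed in every row.

```bash
python3 -m inch '{"moves":[{"dx":0.02,"dy":0.03,"dz":1.0,"roll":0,"claw":0},{"dx":0.02,"dy":0.03,"dz":1.6,"roll":0,"claw":0},{"dx":0.02,"dy":0.03,"dz":2.05,"roll":0,"claw":0},{"dx":0.02,"dy":0.03,"dz":2.05,"roll":0,"claw":0},{"dx":0.02,"dy":0.03,"dz":2.05,"roll":0,"claw":0}]}'; python3 go.py 430.5 208 69 0.6
```

```text
time: 2.6
ee_pos: [0.4326, 0.2067, 0.0725]
tool_rot: [[-0.009, 1.0, 0.002], [1.0, 0.009, 0.0], [0.0, 0.002, -1.0]]
ft_force: [-0.3, 0.1, -0.4]
opening: 0.0931
grasp_force: 0.0
t 2.6 tcp [432.6 206.7  72.5] yaw 0.52 tilt [0.12 0.03] F [-0.3  0.1 -0.4] op 0.0931 g 0.0
dx dy dz [ 0.026 -0.042  0.07 ] roll -0.016 mm 4
```

```bash
python3 -m inch '{"moves":[{"dx":0.03,"dy":-0.03,"dz":0.07,"roll":0,"claw":0},{"dx":0.03,"dy":-0.03,"dz":0.07,"roll":0,"claw":0},{"dx":0.03,"dy":-0.03,"dz":0.07,"roll":0,"claw":0}]}'; python3 go.py 430.5 208 69 0.6
```

```text
time: 2.98
ee_pos: [0.4302, 0.2084, 0.068]
tool_rot: [[-0.01, 1.0, 0.001], [1.0, 0.01, 0.0], [0.0, 0.001, -1.0]]
ft_force: [-0.8, -0.2, -0.6]
opening: 0.093
grasp_force: 0.0
t 2.98 tcp [430.2 208.4  68. ] yaw 0.57 tilt [0.04 0.01] F [-0.8 -0.2 -0.6] op 0.093 g 0.0
dx dy dz [-0.008  0.006 -0.019] roll -0.006 mm 1
```

```bash
python3 -m inch '{"moves":[{"dx":0,"dy":0,"dz":0,"roll":0,"claw":0.3},{"dx":0,"dy":0,"dz":0,"roll":0,"claw":0.6},{"dx":0,"dy":0,"dz":0,"roll":0,"claw":0.7},{"dx":0,"dy":0,"dz":0,"roll":0,"claw":0.75},{"dx":0,"dy":0,"dz":0,"roll":0,"claw":1}]}'; python3 go.py 430.5 208 69 0.6
```

```text
time: 3.6
ee_pos: [0.43, 0.2083, 0.0676]
tool_rot: [[-0.01, 1.0, -0.0], [1.0, 0.01, -0.0], [-0.0, -0.0, -1.0]]
ft_force: [-0.1, -0.3, 0.5]
opening: 0.0473
grasp_force: 0.0
t 3.6 tcp [430.  208.3  67.6] yaw 0.56 tilt [-0. -0.] F [-0.1 -0.3  0.5] op 0.0473 g 0.0
dx dy dz [-0.006  0.01  -0.027] roll -0.009 mm 1
```

```bash
python3 -m inch '{"moves":[{"dx":0,"dy":0,"dz":0,"roll":0,"claw":1},{"dx":0,"dy":0,"dz":0,"roll":0,"claw":1},{"dx":0,"dy":0,"dz":0,"roll":0,"claw":1},{"dx":0,"dy":0,"dz":0,"roll":0,"claw":1},{"dx":0,"dy":0,"dz":0,"roll":0,"claw":1}]}'; python3 go.py 430.5 208 171 0.6
```

```text
time: 4.22
ee_pos: [0.43, 0.2083, 0.0677]
tool_rot: [[-0.01, 1.0, 0.0], [1.0, 0.01, 0.0], [0.0, 0.0, -1.0]]
ft_force: [0.2, 0.0, -0.8]
opening: 0.024
grasp_force: 30.0
t 4.22 tcp [430.  208.3  67.7] yaw 0.56 tilt [0. 0.] F [ 0.2  0.  -0.8] op 0.024 g 30.0
dx dy dz [-0.006  0.009 -2.067] roll -0.009 mm 103
```

```bash
python3 -m inch '{"moves":[{"dx":0,"dy":0,"dz":-0.3,"roll":0,"claw":1},{"dx":0,"dy":0,"dz":-0.8,"roll":0,"claw":1},{"dx":0,"dy":0,"dz":-1.3,"roll":0,"claw":1},{"dx":0,"dy":0,"dz":-1.4,"roll":0,"claw":1},{"dx":0,"dy":0,"dz":-1.4,"roll":0,"claw":1}]}'; python3 go.py 595.5 186 138 -3.2; python3 - <<'E'
from h import *
ims=[]
for n,b in(("top",(150,90,310,250)),("scene",(170,180,330,340))):
    T=Cam(n); im,d=r.get_image(n); np.savez(n+"1.npz",im=im,d=d)
    ims.append(cv2.resize(im[b[1]:b[3],b[0]:b[2]],(400,400),interpolation=2))
cv2.imwrite("pics/lift.png",np.hstack(ims)[:,:,::-1])
E
```

```text
time: 4.85
ee_pos: [0.4298, 0.2083, 0.1378]
tool_rot: [[-0.01, 1.0, 0.0], [1.0, 0.01, 0.0], [0.0, 0.0, -1.0]]
ft_force: [-0.0, 0.1, -1.0]
opening: 0.0238
grasp_force: 30.0
t 4.85 tcp [429.8 208.3 137.8] yaw 0.56 tilt [0.01 0.  ] F [-0.   0.1 -1. ] op 0.0238 g 30.0
dx dy dz [-0.477  3.309 -0.004] roll 0.751 mm 167
```

View pics/lift.png

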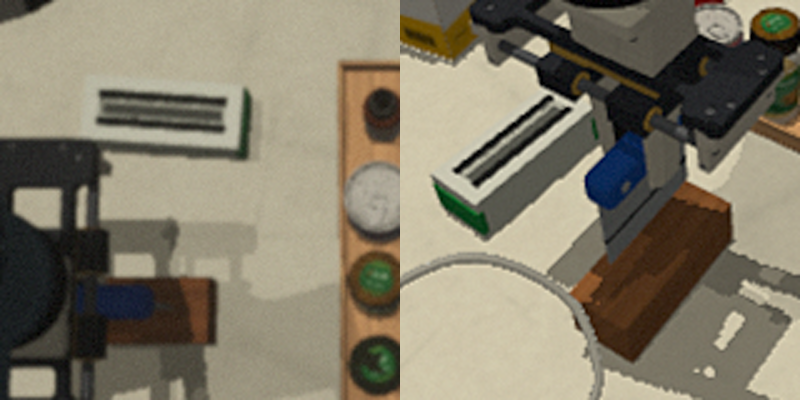

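The scraper hangs upright between the pads, clear of the stand. In the scene view the blade's lower left corner is at about (254,283). I'll measure its offset in the hand.

```bash
cat > held.py <<'E'
from h import *
def held(tag,cx,cy,psi,ztcp,new=True):
    c,s=np.cos(np.radians(psi)),np.sin(np.radians(psi))
    for n in("top","scene"):
        T=Cam(n)
        if new: im,d=r.get_image(n); np.savez(n+tag+".npz",im=im,d=d)
        f=np.load(n+tag+".npz"); im,d=f['im'],f['d']; X=T.cloud(d)
        L=(X-[cx,cy,ztcp])@np.array([[c,-s,0],[s,c,0],[0,0,1]])*1000  # tool-centred, scraper axes, mm
        near=(abs(L[...,0])<20)&(abs(L[...,1])<60)&(d>0)
        b=mask(im,(100,120,30),(130,255,255),(0,0,640,400))>0
        m=near&b&(abs(L[...,2]-20)<25); P=L[m]
        if m.sum()>20: print(n,"handle",m.sum(),"lo/hi",np.percentile(P,[2,98],axis=0).round(1).tolist())
        m=near&~b&(L[...,2]>-65)&(L[...,2]<3)&(abs(L[...,0])<8); P=L[m]
        if m.sum()>40:
            print(n,"blade",m.sum(),"lo/hi",np.percentile(P,[1,99],axis=0).round(1).tolist(),"x fit (z,y,1)",np.round(np.linalg.lstsq(np.c_[P[:,2],P[:,1],np.ones(len(P))],P[:,0],rcond=None)[0],3))
    return
if __name__=="__main__":
    import sys; a=sys.argv; held(a[1],*[float(v) for v in a[2:6]],new=a[6]=="1")
E
python3 held.py 1 .4298 .2083 .56 .1378 0
```

```text
top handle 245 lo/hi [[-9.6, -45.6, 26.1], [9.7, 1.0, 33.5]]
scene handle 454 lo/hi [[-13.7, 1.2, 13.0], [8.3, 47.0, 32.4]]
scene blade 529 lo/hi [[-3.4, -42.6, -56.0], [-0.4, 46.1, -1.5]] x fit (z,y,1) [-5.000e-03  1.000e-03 -2.461e+00]
```

```bash
python3 -m inch '{"moves":[{"dx":-0.15,"dy":1.0,"dz":0,"roll":0.25,"claw":1},{"dx":-0.32,"dy":2.2,"dz":0,"roll":0.5,"claw":1},{"dx":-0.48,"dy":3.31,"dz":0,"roll":0.75,"claw":1},{"dx":-0.48,"dy":3.31,"dz":0,"roll":0.75,"claw":1},{"dx":-0.48,"dy":3.31,"dz":0,"roll":0.75,"claw":1}]}'; python3 -m inch '{"moves":[{"dx":0,"dy":0,"dz":0,"roll":0,"claw":1},{"dx":0,"dy":0,"dz":0,"roll":0,"claw":1}]}' >/dev/null; python3 go.py 595.5 185.5 108 -3.2; python3 held.py 2 .5955 .1855 -3.2 .138 1;python3 - <<'E'
from h import *
f=np.load("scene2.npz");g=np.load("top2.npz")
cv2.imwrite("pics/over.png",np.hstack([cv2.resize(f['im'][140:300,130:290],(400,400),interpolation=2),cv2.resize(g['im'][70:230,130:290],(400,400),interpolation=2)])[:,:,::-1])
E
```

```text
time: 5.58
ee_pos: [0.5943, 0.1857, 0.1358]
tool_rot: [[0.056, 0.998, -0.004], [0.998, -0.056, -0.0], [-0.001, -0.004, -1.0]]
ft_force: [-0.2, 0.2, -1.6]
opening: 0.0239
grasp_force: 30.0
t 5.83 tcp [594.8 186.3 138. ] yaw -3.14 tilt [-0.  0.] F [ 0.2  0.3 -1.9] op 0.0242 g 30.0
dx dy dz [-0.016  0.016  0.6  ] roll 0.011 mm 30
top handle 174 lo/hi [[-12.2, -44.8, 21.5], [8.2, -18.4, 33.6]]
top blade 85 lo/hi [[-2.5, -44.7, -55.3], [0.9, -0.6, -1.6]] x fit (z,y,1) [-0.007 -0.018 -2.21 ]
scene handle 355 lo/hi [[-14.6, 4.9, 11.9], [8.9, 47.7, 33.1]]
scene blade 757 lo/hi [[-4.3, -42.8, -55.3], [-0.5, 46.4, -1.8]] x fit (z,y,1) [-7.000e-03 -2.000e-03 -2.772e+00]
```

View pics/over.png

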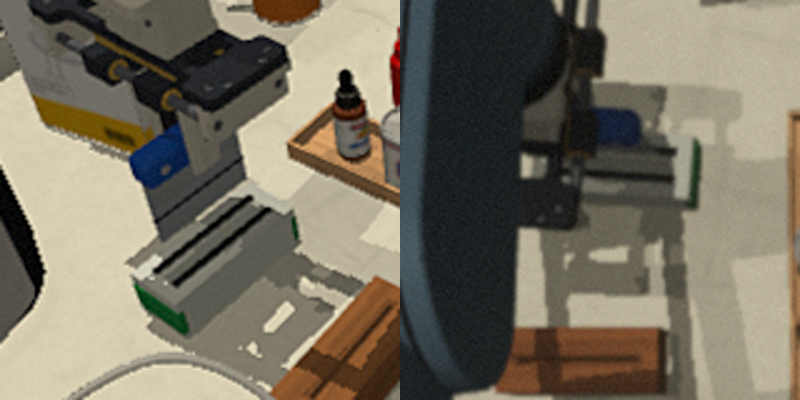

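The scene view shows the blade hanging parallel above the slot with its black line visible. The top view is mostly hidden by the arm. I'll descend in stages.

```bash
python3 -m inch '{"moves":[{"dx":-0.016,"dy":0.016,"dz":0.3,"roll":0,"claw":1},{"dx":-0.016,"dy":0.016,"dz":0.6,"roll":0,"claw":1},{"dx":-0.016,"dy":0.016,"dz":0.6,"roll":0,"claw":1},{"dx":-0.016,"dy":0.016,"dz":0.6,"roll":0,"claw":1}]}'; python3 go.py 595.5 185.5 77 -3.2; python3 held.py 3 .5955 .1855 -3.2 .108 1
```

```text
time: 6.42
ee_pos: [0.5965, 0.185, 0.1073]
tool_rot: [[0.056, 0.998, -0.001], [0.998, -0.056, -0.0], [-0.0, -0.001, -1.0]]
ft_force: [0.7, -0.4, -1.6]
opening: 0.0238
grasp_force: 30.0
t 6.42 tcp [596.5 185.  107.3] yaw -3.2 tilt [-0.03 -0.  ] F [ 0.7 -0.4 -1.6] op 0.0238 g 30.0
dx dy dz [ 0.008 -0.019  0.606] roll 0.001 mm 30
top handle 151 lo/hi [[-10.2, -45.9, 24.2], [9.4, -20.3, 32.7]]
top blade 135 lo/hi [[-7.9, -59.5, -64.8], [7.5, 4.8, -5.6]] x fit (z,y,1) [ 0.08  -0.063  0.987]
scene handle 329 lo/hi [[-12.7, 3.3, 11.4], [10.5, 46.4, 32.6]]
scene blade 779 lo/hi [[-5.8, -55.9, -64.6], [6.5, 56.8, -2.6]] x fit (z,y,1) [-0.041  0.004 -1.879]
```

```bash
python3 -m inch '{"moves":[{"dx":0,"dy":-0.006,"dz":0.1,"roll":0,"claw":1},{"dx":0,"dy":-0.006,"dz":0.2,"roll":0,"claw":1},{"dx":0,"dy":-0.006,"dz":0.3,"roll":0,"claw":1},{"dx":0,"dy":-0.006,"dz":0.4,"roll":0,"claw":1},{"dx":0,"dy":-0.006,"dz":0.4,"roll":0,"claw":1}]}'; python3 go.py 595.5 185.5 76.7 -3.2
```

```text
time: 7.15
ee_pos: [0.5958, 0.185, 0.087]
tool_rot: [[0.056, 0.998, -0.001], [0.998, -0.056, -0.0], [-0.0, -0.001, -1.0]]
ft_force: [-0.8, 0.6, -1.5]
opening: 0.024
grasp_force: 30.0
t 7.15 tcp [595.8 185.   87. ] yaw -3.19 tilt [-0.07 -0.01] F [-0.8  0.6 -1.5] op 0.024 g 30.0
dx dy dz [ 0.01  -0.006  0.206] roll 0.001 mm 10
```

No contact, so I'll go the last 10 mm and pause.

```bash
python3 -m inch '{"moves":[{"dx":0,"dy":0,"dz":0.1,"roll":0,"claw":1},{"dx":0,"dy":0,"dz":0.16,"roll":0,"claw":1},{"dx":0,"dy":0,"dz":0.205,"roll":0,"claw":1},{"dx":0,"dy":0,"dz":0.205,"roll":0,"claw":1},{"dx":0,"dy":0,"dz":0.205,"roll":0,"claw":1}]}'; python3 go.py 595.5 185.5 76.7 -3.2;python3 - <<'E'
from h import *
im,d=r.get_image("scene")
cv2.imwrite("pics/dip.png",cv2.resize(im[170:270,160:280],(720,600),interpolation=2)[:,:,::-1])
E
```

```text
time: 7.78
ee_pos: [0.5963, 0.1851, 0.0775]
tool_rot: [[0.056, 0.998, 0.0], [0.998, -0.056, 0.0], [0.0, 0.0, -1.0]]
ft_force: [-0.2, -0.1, -2.0]
opening: 0.0239
grasp_force: 30.0
t 7.78 tcp [596.3 185.1  77.5] yaw -3.19 tilt [0.01 0.  ] F [-0.2 -0.1 -2. ] op 0.0239 g 30.0
dx dy dz [ 0.007 -0.016  0.016] roll 0.002 mm 1
```

View pics/dip.png

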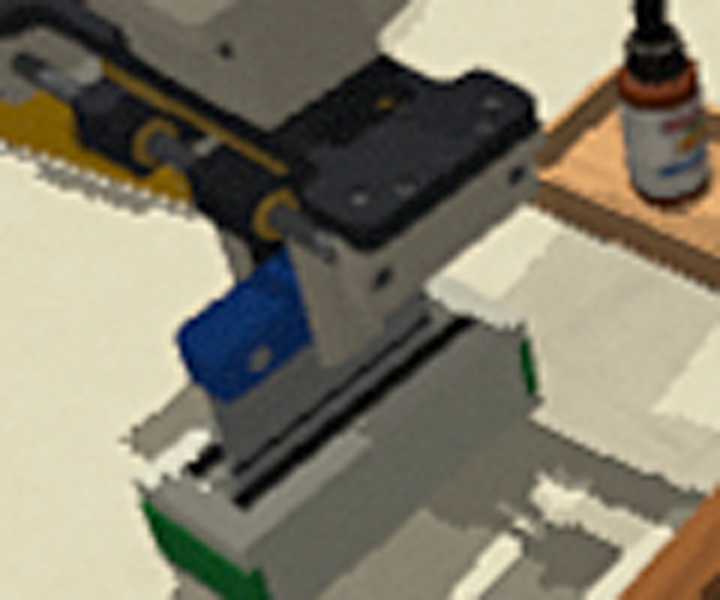

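The crop shows the black line at (240,470)–(430,325), at the slot mouth. I'll lower about 1 mm more and hold for a second.

```bash
python3 -m inch '{"moves":[{"dx":0,"dy":0,"dz":0.024,"roll":0,"claw":1},{"dx":0,"dy":0,"dz":0.024,"roll":0,"claw":1},{"dx":0,"dy":0,"dz":0.024,"roll":0,"claw":1},{"dx":0,"dy":0,"dz":0.024,"roll":0,"claw":1},{"dx":0,"dy":0,"dz":0.024,"roll":0,"claw":1}]}' | sed -n 2,4p; python3 -m inch '{"moves":[{"dx":0,"dy":0,"dz":0,"roll":0,"claw":1},{"dx":0,"dy":0,"dz":0,"roll":0,"claw":1},{"dx":0,"dy":0,"dz":0,"roll":0,"claw":1},{"dx":0,"dy":0,"dz":0,"roll":0,"claw":1},{"dx":0,"dy":0,"dz":0,"roll":0,"claw":1}]}' ; python3 -m inch '{"moves":[{"dx":0,"dy":0,"dz":-0.4,"roll":0,"claw":1},{"dx":0,"dy":0,"dz":-1.0,"roll":0,"claw":1},{"dx":0,"dy":0,"dz":-1.8,"roll":0,"claw":1},{"dx":0,"dy":0,"dz":-2.6,"roll":0,"claw":1},{"dx":0,"dy":0,"dz":-2.7,"roll":0,"claw":1}]}'; python3 go.py 568.6 -242.5 215 6.4
```

```text
ee_pos: [0.5962, 0.1851, 0.0763]
tool_rot: [[0.056, 0.998, 0.0], [0.998, -0.056, 0.0], [0.0, 0.0, -1.0]]
ft_force: [0.4, 0.5, -1.3]
time: 9.07
ee_pos: [0.5962, 0.1851, 0.0762]
tool_rot: [[0.056, 0.998, 0.0], [0.998, -0.056, 0.0], [0.0, 0.0, -1.0]]
ft_force: [0.2, 0.2, -2.0]
opening: 0.0238
grasp_force: 30.0
time: 9.7
ee_pos: [0.598, 0.1854, 0.2147]
tool_rot: [[0.056, 0.998, 0.007], [0.998, -0.056, 0.001], [0.001, 0.007, -1.0]]
ft_force: [0.2, -0.7, -2.2]
opening: 0.024
grasp_force: 30.0
t 9.7 tcp [598.  185.4 214.7] yaw -3.19 tilt [0.38 0.05] F [ 0.2 -0.7 -2.2] op 0.024 g 30.0
dx dy dz [-8.577 -0.112 -0.017] roll -1.917 mm 429
```

```bash
python3 -m inch '{"moves":[{"dx":-0.6,"dy":-0.01,"dz":0,"roll":-0.2,"claw":1},{"dx":-1.5,"dy":-0.02,"dz":0,"roll":-0.4,"claw":1},{"dx":-2.4,"dy":-0.03,"dz":0,"roll":-0.6,"claw":1},{"dx":-3.3,"dy":-0.04,"dz":0,"roll":-0.8,"claw":1},{"dx":-4.2,"dy":-0.05,"dz":0,"roll":-1.0,"claw":1}]}'|sed -n 2p; python3 go.py 568.6 -242.5 215 6.4
```

```text
ee_pos: [0.5809, -0.0257, 0.2093]
t 10.32 tcp [580.9 -25.7 209.3] yaw 1.85 tilt [-0.15  0.04] F [ 0.5 -0.4 -1. ] op 0.0236 g 30.0
dx dy dz [-4.327 -0.387 -0.115] roll -0.911 mm 217
```

```bash
python3 -m inch '{"moves":[{"dx":-0.9,"dy":-0.1,"dz":-0.05,"roll":-0.3,"claw":1},{"dx":-1.8,"dy":-0.2,"dz":-0.05,"roll":-0.6,"claw":1},{"dx":-2.7,"dy":-0.3,"dz":-0.05,"roll":-0.9,"claw":1},{"dx":-3.6,"dy":-0.38,"dz":-0.05,"roll":-0.9,"claw":1},{"dx":-4.3,"dy":-0.38,"dz":-0.05,"roll":-0.9,"claw":1}]}'|sed -n 2p; python3 -m inch '{"moves":[{"dx":0,"dy":0,"dz":0,"roll":0,"claw":1},{"dx":0,"dy":0,"dz":0,"roll":0,"claw":1},{"dx":0,"dy":0,"dz":0,"roll":0,"claw":1}]}'|sed -n 2p; python3 go.py 568.6 -242.5 150 6.4
```

```text
ee_pos: [0.5686, -0.2415, 0.2117]
ee_pos: [0.5697, -0.2385, 0.2132]
t 11.32 tcp [ 569.7 -238.5  213.2] yaw 6.38 tilt [-0.04  0.05] F [ 0.5  0.2 -1.2] op 0.0238 g 30.0
dx dy dz [-0.078 -0.03   1.264] roll -0.003 mm 63
```

```bash
python3 -m inch '{"moves":[{"dx":-0.08,"dy":-0.02,"dz":0.4,"roll":0,"claw":1},{"dx":-0.08,"dy":-0.02,"dz":0.9,"roll":0,"claw":1},{"dx":-0.08,"dy":-0.02,"dz":1.26,"roll":0,"claw":1},{"dx":-0.08,"dy":-0.02,"dz":1.26,"roll":0,"claw":1},{"dx":-0.08,"dy":-0.02,"dz":1.26,"roll":0,"claw":1}]}'|sed -n 2p; python3 go.py 568.6 -242.5 112.2 6.4; python3 held.py 4 .5686 -.2425 6.4 .150 1; python3 - <<'E'
from h import *
f=np.load("scene4.npz");g=np.load("top4.npz")
cv2.imwrite("pics/cut.png",np.hstack([cv2.resize(f['im'][70:190,290:410],(400,400),interpolation=2),cv2.resize(g['im'][100:220,360:480],(400,400),interpolation=2)])[:,:,::-1])
E
```

```text
ee_pos: [0.5698, -0.2436, 0.1517]
t 11.95 tcp [ 569.8 -243.6  151.7] yaw 6.37 tilt [ 0.06 -0.04] F [-0.2  0.7 -1.2] op 0.0239 g 30.0
dx dy dz [ 0.025 -0.023  0.789] roll -0.007 mm 39
scene handle 183 lo/hi [[-12.5, -17.1, 13.7], [11.7, 46.9, 34.1]]
scene blade 228 lo/hi [[-2.4, -40.5, -54.1], [2.1, 45.7, -0.7]] x fit (z,y,1) [-0.019  0.007 -1.336]
```

View pics/cut.png

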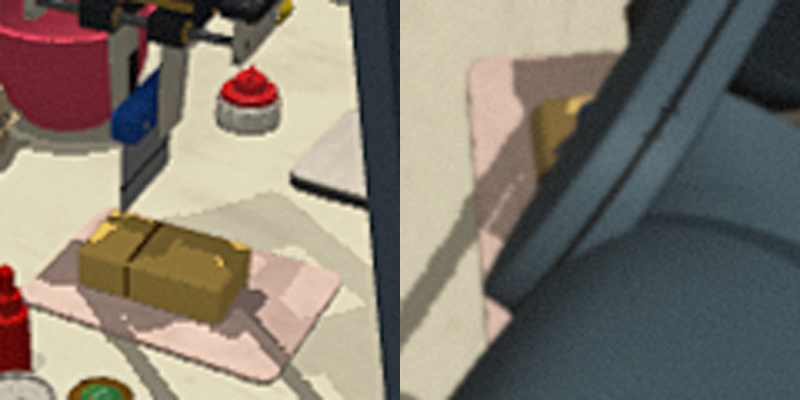

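The scene view shows the blade upright above the scored line, with the cheese undisturbed. The top view is hidden by the arm. Now I'll descend to 1 cm.

```bash
python3 -m inch '{"moves":[{"dx":0.005,"dy":-0.02,"dz":0.25,"roll":0,"claw":1},{"dx":0.005,"dy":-0.02,"dz":0.5,"roll":0,"claw":1},{"dx":0.005,"dy":-0.02,"dz":0.65,"roll":0,"claw":1},{"dx":0.005,"dy":-0.02,"dz":0.77,"roll":0,"claw":1},{"dx":0.005,"dy":-0.02,"dz":0.77,"roll":0,"claw":1}]}'|sed -n 2p; python3 -m inch '{"moves":[{"dx":0,"dy":0,"dz":0,"roll":0,"claw":1},{"dx":0,"dy":0,"dz":0,"roll":0,"claw":1},{"dx":0,"dy":0,"dz":0,"roll":0,"claw":1},{"dx":0,"dy":0,"dz":0,"roll":0,"claw":1}]}'|sed -n 2p; python3 go.py 568.6 -243.2 112 6.4; python3 held.py 5 .5686 -.2432 6.4 .112 1; python3 - <<'E'
from h import *
f=np.load("scene5.npz");cv2.imwrite("pics/fin.png",cv2.resize(f['im'][90:190,290:410],(720,600),interpolation=2)[:,:,::-1])
E
```

```text
ee_pos: [0.5679, -0.2437, 0.1115]
ee_pos: [0.5683, -0.244, 0.1124]
t 13.18 tcp [ 568.3 -244.   112.4] yaw 6.31 tilt [ 0.01 -0.01] F [-0.5  0.6 -1.1] op 0.0237 g 30.0
dx dy dz [0.014 0.008 0.008] roll -0.019 mm 1
scene handle 170 lo/hi [[-13.6, -15.8, 11.1], [9.1, 48.0, 32.6]]
scene blade 205 lo/hi [[-4.1, -39.6, -55.9], [-0.9, 46.7, -1.3]] x fit (z,y,1) [-0.004 -0.    -2.711]
```

View pics/fin.png

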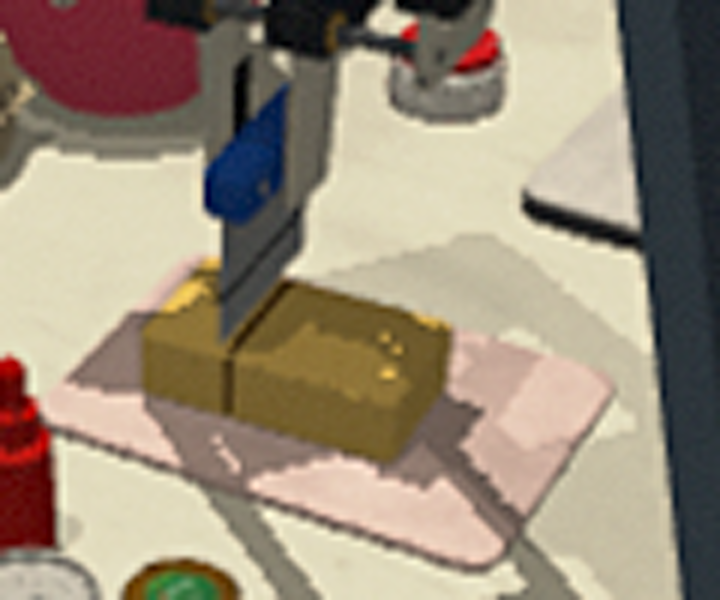

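The blade hangs upright about 1 cm above the scored line, with its near corner at crop (222,335) against the line end at (235,355). The errors are within about 1 mm. One tiny nudge, then I'll settle and hand in.

```bash
python3 -m inch '{"moves":[{"dx":0.01,"dy":0.01,"dz":0,"roll":0,"claw":1},{"dx":0.01,"dy":0.01,"dz":0,"roll":0,"claw":1},{"dx":0.01,"dy":0.01,"dz":0,"roll":0,"claw":1},{"dx":0.01,"dy":0.01,"dz":0,"roll":0,"claw":1},{"dx":0.01,"dy":0.01,"dz":0,"roll":0,"claw":1}]}'|sed -n 2p; python3 go.py 568.6 -243.2 112 6.4; python3 -c "
from rig import r
print(r.close_job())"
```

```text
ee_pos: [0.5686, -0.2433, 0.1122]
t 13.9 tcp [ 568.6 -243.3  112.2] yaw 6.31 tilt [-0.  0.] F [-0.4  0.4 -1.1] op 0.0239 g 30.0
dx dy dz [ 0.003 -0.001  0.004] roll -0.019 mm 0
the job is handed in; nothing more can be done
None
```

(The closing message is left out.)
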